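# Close the sample chamber and start its captive wing screw

## Robot

A 6-joint arm with a two-finger parallel gripper is mounted at the origin on the work surface. World frame = base frame: x ahead of the robot, y to its left, z up, the work surface at z = 0. Lengths are in m, angles in degrees, forces in N, time in s.
With the tool pointing down it reaches from about 0.35 to 0.875 m from the base axis. Payload 4.2 kg.
Tool frame: the origin (TCP) lies at the very end of the fingers, on their centre line; the grasp point (between the pads) lies 19 mm behind it; z points along the fingers, x is the direction in which the jaws open and shut, and the axes are right-handed (so a half turn about z gives the same grasp; the last joint's range is limited). The gripper opens to 87 mm and grips with 3 to 60 N. Pads are 19 mm wide; open, the fingers measure 117 mm over their backs; the gripper's body (75 mm by 190 mm) begins 51 mm behind the grasp point.
Start: joints at [-53.709, 22.042, 0.453, 0, -68.411, -14.817], TCP at [0.229, -0.582, 0.223] pointing down, gripper open.
Joint ranges: [-179.83, 179.83], [-69.29, 118.12], [-61.27, 80.66], [-181.25, 117.63], [-171.15, -9.14], [-177.46, 177.46]. Speed limits (degrees/s): [159.86, 159.86, 180, 180, 180, 180].

## Interface

Orientations are given as a 3x3 rotation matrix whose columns are the frame's x, y, z axes.
In Python, from station import r gives the robot as it stands.
- The arm moves only by the tool move_arm, never from a script. Its argument "series" is a list that holds one entry, the list of rows, each a list of 7 numbers: the shift along the tool's x, y, z in cm, then the turn, a rotation vector about the tool's x, y, z in degrees, then the opening, from -1 (shut) to 1 (fully open). In form: [[[dx, dy, dz, wx, wy, wz, fingers], ...]]. A call has 1 to 12 rows; each row shifts and turns the commanded pose from where the row before left it, along the tool's axes as they then stand; what a row does not reach is not made up. A row lasts 1/8 s, in which the tool goes at most 62.5 mm and 10.7 degrees, less where a joint would pass 70% of its speed; a pose out of reach is approached as far as the arm can. A call is refused whole if a number of a shift passes 6.25 or a number of a turn 10.7, either way. A call with a gripper value outside its range is refused whole. The fingers move at their own pace and stop on an object; the grip force is fixed at half the most. Time passes only in rows, so rows that do not move let the fingers close. It gives the time, the measured TCP pose, the force and the opening at its end, in the units of the state.
- r.sense(): the state, without advancing time (a new reading comes with each control period).
- r.capture(name): name is "scene" or "top" or "wrist"; returns a dict with "color" (400x640x3 uint8, blue, green, red), "fx", "fy", "cx", "cy" (pixels), "rvec" (rotation vector, rad) and "tvec" (3), from world to camera coordinates, as OpenCV has them; the wrist camera has in their place "tool_from_camera" (4x4, takes a point from camera to tool coordinates, whose origin is the TCP and whose axes are the tool frame's). Camera axes: x right, y down, z forward; pixel columns grow to the right and rows downward; lengths in m; the calibration is good to about 2 mm. The wrist camera is an equidistant fisheye: a pixel r from the principal point sees the ray r / f radians off the axis. A picture is of the moment at which its call begins: read the wrist's pose just before it. There is no depth.
- r.finish_job(): hands the job in, once; it reports no verdict.
The state is a dict: "time_s": time; "joints": joint angles; "joint_velocities": joint speeds; "effort": joint torques, N m; "tcp_pos": TCP position; "ee_rot": TCP orientation; "wrist_force": force on the tool from outside, world axes, zero at the start; "moment": the same for the moment, N m; "gripper_width": opening from 0.0 (shut) to 1.0 (fully open).
Only numpy, scipy, OpenCV 4.12 (cv2) and the standard library are available. Lean on these libraries where they do the work, as an engineer would, in place of code of your own. Each camera call takes 0.05 s, during which the arm holds its last target.

## Task

The sample chamber on the lab bench is loaded: swing its lid fully shut, then start the lid's captive wing screw the safe way: turn it backward (anticlockwise from above) until you feel it drop one thread, then forward (clockwise) one full turn from the drop. Finish while still gripping the wing, so that the started screw stays held where it is; do not drive it further home. Leave the beaker, glass dish, tweezers and sample squares where they are.

Things in the scene. Friction and masses are not known exactly. Their poses are not given: they have to be found in the camera images.
- chamber: Fixed aluminium sample chamber, an open box 150 x 130 mm and 70 mm high on a grey foot of 170 x 150 mm. Origin: centre of the underside. x points from its front (screw side) to its back (hinge side), y to the left, z up. A round steel threaded boss, 40 mm across and 64 mm high, stands at its front, its upright axis 105 mm before the origin (x = -105 mm, y = 0).
- lid (a joint): Hinge angle of the lid in rad: 0 fully shut (lid level, top face 80 mm above the bench), grows as it opens; it begins between 0.6 and 1.15. Stiff hinge: the lid stays wherever it is left, and a push of about 6 N near its front edge moves it.
- lid_hinge (a point): Middle of the lid's hinge axis, which runs along the chamber's y (85 mm behind the chamber's origin, 75 mm up). The lid is a white plate 10 mm thick, mid-plane on the axis, 130 mm wide, 167 mm long, with a tab 60 mm wide reaching to 214 mm from the hinge; the screw stands in the tab, 190 mm from the hinge. Turns with the lid: -x along the lid to its front, z out of its top.
- lid_push (a point): Point on the lid's outer (top) face, 150 mm from the hinge and 45 mm to the left of the middle, clear of the screw: a good place to push the lid shut. Its z axis is the lid's outward normal.
- wing: Black upright bar grip (wing) on top of the captive screw, 36 mm long along its x, 10 mm thick along its y, 22 mm high; origin at its centre, z up along the screw axis. With the lid shut and the screw depth at 0 the origin is 125 mm above the bench, lower by the depth otherwise. Nothing stands within 50 mm of the screw axis above the shut lid.
- screw_turn (a joint): Rotation of the screw in the lid, rad, grows clockwise seen from above (screwing in), counts over several turns. 0 when the wing's x lies along the lid's x, which is no thread mark: it begins between 2.2 and 2.8 and the thread drop lies anywhere between -0.8 and +0.3, differing every run. Turns easily (0.01 Nm).
- screw_depth (a joint): How far the screw has sunk, m, growing downward; about 2 N of spring and weight press it down unless gripped firmly. Right-hand thread, lead 8 mm, 0.3 mm play. Lid shut: climbs to about 0 (top of thread) when turned backward, then drops suddenly to about 0.0076; one turn forward of the drop is about 0.0156. Lid open: hangs out to 0.022.
- beaker: Glass beaker, 68 mm across, 85 mm high, origin under its centre; to be left alone.
- petri_dish: Flat glass dish, 84 mm across, 14 mm high, origin under its centre; to be left alone.
- cardboard_square: Cardboard sample, 50 x 50 x 8 mm, origin under its centre; to be left alone.
- foam_square: Orange foam-like sample, 45 x 45 x 12 mm, origin under its centre; to be left alone.
- tweezers: Blue plastic tweezers lying flat, 130 mm long, 8 mm high, origin under the middle; to be left alone.

How it is judged (in metres and radians):
On the way, in this order (a step that is already met when the one before it is completed fails the run):
1. the lid is fully shut, the screw resting on the thread (value of joint lid below 0.03 rad and value of joint screw_depth above 0.0018 m), for 0.2 s.
2. with the lid shut the screw is being turned backward and has climbed to the top of its thread (value of joint lid below 0.04 rad and value of joint screw_depth between -0.003 and 0.0016 m and velocity of joint screw_turn below -0.02 rad/s).
3. the screw has dropped one thread, before being turned forward (value of joint lid below 0.04 rad and value of joint screw_depth above 0.0045 m and value of joint screw_turn below 0.7 rad), for 0.1 s.
At the end, for the whole second after the job is handed in: The lid is shut (hinge under 0.03 rad), the screw has been started one turn past the drop (depth 13.9 to 17.3 mm, which is one turn give or take some 75 degrees; turn reading 4.2 to 8 rad), and the fingers still grip the wing with more than 3 N while it stands still (value of joint lid below 0.03 rad and value of joint screw_depth between 0.0139 and 0.0173 m and value of joint screw_turn between 4.2 and 8 rad and contact force between the fingers and wing above 3 N and angular speed of wing below 0.1 rad/s); the arm keeps its last pose, push and grip.
It fails at once if the beaker, glass dish, tweezers or a sample square was pushed more than 25 mm from its place (distance of any of beaker, petri_dish, cardboard_square, foam_square, tweezers from where it was at the start of the episode above 0.025 m).
It fails at once if the screw was driven home (value of joint lid below 0.03 rad and value of joint screw_turn above 9.5 rad).
It also fails if it takes over 72 s, if anything falls off the work surface, if the arm or the gripper's body presses on something with over 40 N, if the wrist force passes 120 N, or if a joint passes its speed limit or range.

## Working session

There is one attempt and no reset: what is moved stays moved. The work goes in short steps, Python scripts to look and compute and a tool call to move; the robot and the scene stay as the last step left them, time stands still between calls to the robot, and variables do not carry over. Pictures are saved under pics/ and viewed, and the job is handed in when it is done.

Besides the shell and the picture viewer there is one more tool, called after "Request:" by a JSON object that holds its "fn" and its "kwargs", one argument or row to a line. move_arm: Moves the arm, as the interface text tells. Its arguments: {"type":"object","properties":{"series":{"type":"array","items":{"type":"array","items":{"type":"array","items":{"type":"number"}}}}},"required":["series"]}

```bash
ls; mkdir -p pics; python3 - <<'E'
from station import r
import cv2
s=r.sense(); print({k:(v if not hasattr(v,'tolist') else v.tolist()) for k,v in s.items()})
for n in ("scene","top"):
    c=r.capture(n); cv2.imwrite(f"pics/{n}0.png",c["color"]); print(n,{k:v for k,v in c.items() if k!="color"})
E
```

```text
pics
{'time_s': 0.0, 'joints': [-53.70772685098586, 22.08971221935638, 0.3790623086391827, -0.029560497669393494, -68.40839876390764, -14.817562543778404], 'joint_velocities': [0.008878439169671517, -0.06305721360376605, 0.012294672402022743, 0.06625529871879011, -0.04521501165732541, -0.022952976198607325], 'effort': [0.0009910839798976667, -39.06676411628723, 18.740944862365723, 4.220075905323029, 0.010998794459737837, -0.00021418761207314674], 'tcp_pos': [0.22861977347977575, -0.5810436667600002, 0.22146424992636296], 'ee_rot': [[-0.36591247585915315, 0.9306488860392979, -0.0008431633523137713], [0.9306468274687298, 0.3659134409799785, 0.001958630281588195], [0.0021313218932762397, -6.800004324005704e-05, -0.9999977264189062]], 'wrist_force': [0.5816441357128279, 0.41474166925438644, -0.9273194967290885], 'moment': [0.004484494073843032, 0.016362433025741054, 0.043185027074395366], 'gripper_width': 1.0001169414491304}
scene {'fx': 396.64781612006016, 'fy': 396.64781612006016, 'cx': 325.7065550841393, 'cy': 195.15890040790305, 'rvec': array([ 1.10372365,  2.55131798, -0.79721022]), 'tvec': array([ 0.3564193 , -0.27046747,  1.08978731])}
top {'fx': 503.5567104692798, 'fy': 503.5567104692798, 'cx': 323.3146080865645, 'cy': 187.84899453622927, 'rvec': array([ 2.14923629, -2.12956595,  0.16609769]), 'tvec': array([0.02362727, 0.54075621, 1.09722235])}
```

View pics/scene0.png

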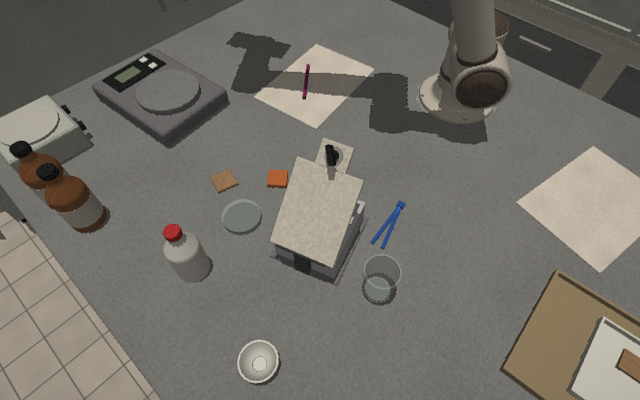

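View pics/top0.png

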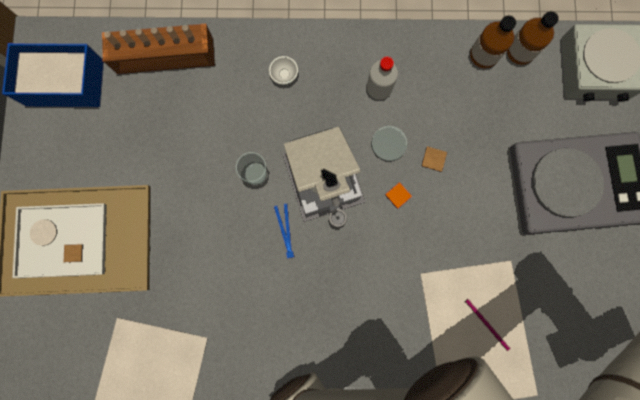

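The scene view has the lid partly open, with the boss facing the robot. In the top view the boss is near (338,217) and the wing near (329,177).

```bash
python3 - <<'E'
import cv2
a=cv2.imread("pics/top0.png")[110:270,220:450]; cv2.imwrite("pics/top0c.png",cv2.resize(a,None,fx=3.4,fy=3.4,interpolation=cv2.INTER_CUBIC))
a=cv2.imread("pics/scene0.png")[120:320,220:430]; cv2.imwrite("pics/scene0c.png",cv2.resize(a,None,fx=3,fy=3,interpolation=cv2.INTER_CUBIC))
E
```

```text
(no output)
```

View pics/top0c.png

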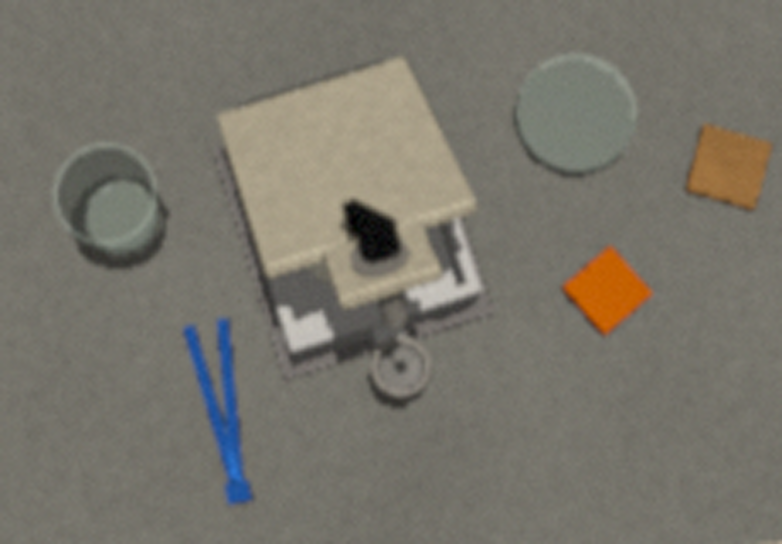

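View pics/scene0c.png

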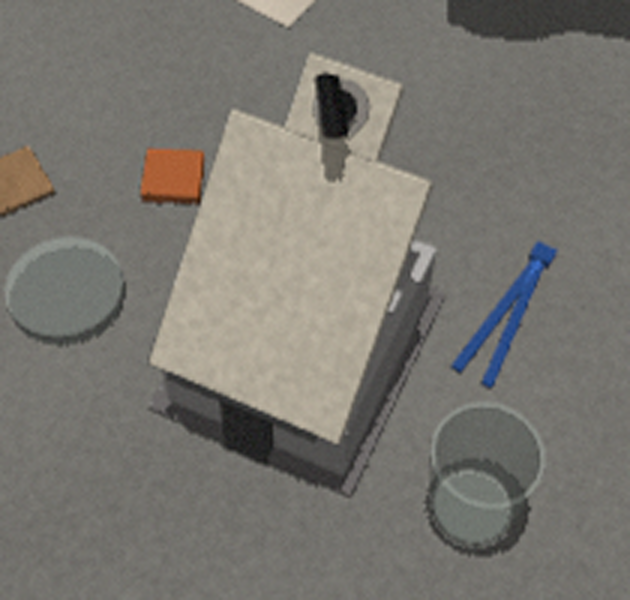

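```bash
cat > fit.py <<'E'
from station import r
import cv2,numpy as np
from scipy.optimize import least_squares
from scipy.spatial.transform import Rotation as R
cams={n:r.capture(n) for n in("scene","top")}
def proj(n,P):
    c=cams[n];K=np.array([[c["fx"],0,c["cx"]],[0,c["fy"],c["cy"]],[0,0,1]])
    return cv2.projectPoints(np.atleast_2d(P).astype(float),c["rvec"],c["tvec"],K,None)[0][:,0]
def cham(p,q): # chamber->world
    c,s=np.cos(p[2]),np.sin(p[2]); return np.array([p[0]+c*q[0]-s*q[1],p[1]+s*q[0]+c*q[1],q[2]])
def lid(p,th,q): # lid frame -> world; opening raises the front
    c,s=np.cos(th),np.sin(th)
    # -x goes up: rotate
    x= c*q[0]+s*q[2]; z=-s*q[0]+c*q[2]
    return cham(p,[.085+x,q[1],.075+z])
E
cat > f1.py <<'E'
from fit import *
T=lambda u,v:(220+u/3.4,110+v/3.4); S=lambda u,v:(220+u/3,120+v/3)
L=[("top",T(268,266),(-.167,.065,.005)),("top",T(474,203),(-.167,-.065,.005)),("top",T(219,118),(0,.065,.005)),("top",T(404,58),(0,-.065,.005)),
("top",T(345,300),(-.214,.03,.005)),("top",T(440,268),(-.214,-.03,.005)),
("scene",S(232,110),(-.167,-.065,.005)),("scene",S(430,182),(-.167,.065,.005)),("scene",S(340,440),(0,.065,.005)),("scene",S(152,362),(0,-.065,.005)),
("scene",S(312,53),(-.214,-.03,.005)),("scene",S(401,86),(-.214,.03,.005))]
C=[("top",T(400,366),(-.105,0,.064)),("top",T(288,375),(-.085,.075,0)),("top",T(490,310),(-.085,-.075,0)),("scene",S(350,494),(.085,.075,0))]
def res(p):
    o=[]
    for n,uv,q in L:o+=list(proj(n,lid(p,p[3],q))[0]-uv)
    for n,uv,q in C:o+=list(proj(n,cham(p,q))[0]-uv)
    return np.array(o)
s=least_squares(res,[.5,0,.3,.8],loss="soft_l1")
print(s.x,np.degrees(s.x[2]));print(res(s.x).reshape(-1,2).round(1).tolist())
p=s.x
print("boss",cham(p,(-.105,0,.064)),"push",lid(p,p[3],(-.15,.045,.005)),"wing",lid(p,p[3],(-.19,0,.028)))
for a in np.arange(0,180,15):
  t=np.radians(a)
  pts=[lid(p,p[3],(-.19+k*.018*np.cos(t),-k*.018*np.sin(t),.039)) for k in(-1,1)]
  print(a,((proj("top",pts)-[220,110])*3.4).round().tolist(),((proj("scene",pts)-[220,120])*3).round().tolist())
E
python3 f1.py
```

```text
[0.57152479 0.03016953 0.32522299 0.70885822] 18.633904603236036
[[-1.5, 1.1], [0.4, -0.5], [-1.9, -1.5], [-0.7, -1.5], [-1.8, 0.6], [0.2, 0.3], [-0.8, -1.3], [0.3, -1.2], [-0.8, 0.8], [-1.9, -0.1], [-1.5, -1.2], [0.2, -1.5], [-0.1, -0.4], [-1.2, 1.5], [0.4, 0.7], [0.2, 0.5]]
boss [ 0.47202894 -0.00338008  0.064     ] push [0.53287792 0.06462738 0.17644065] wing [0.5326712  0.01706825 0.21993878]
0 [[376.0, 234.0], [360.0, 196.0]] [[337.0, 71.0], [316.0, 132.0]]
15 [[367.0, 236.0], [368.0, 194.0]] [[344.0, 74.0], [309.0, 128.0]]
30 [[359.0, 237.0], [376.0, 194.0]] [[350.0, 80.0], [303.0, 123.0]]
45 [[351.0, 235.0], [384.0, 195.0]] [[354.0, 87.0], [298.0, 116.0]]
60 [[345.0, 233.0], [390.0, 197.0]] [[357.0, 95.0], [296.0, 108.0]]
75 [[340.0, 229.0], [395.0, 200.0]] [[357.0, 103.0], [295.0, 99.0]]
90 [[337.0, 225.0], [398.0, 205.0]] [[356.0, 112.0], [297.0, 91.0]]
105 [[336.0, 219.0], [399.0, 210.0]] [[352.0, 119.0], [301.0, 83.0]]
120 [[337.0, 214.0], [398.0, 216.0]] [[346.0, 126.0], [306.0, 77.0]]
135 [[341.0, 208.0], [395.0, 221.0]] [[340.0, 130.0], [313.0, 72.0]]
150 [[346.0, 203.0], [390.0, 227.0]] [[332.0, 133.0], [320.0, 70.0]]
165 [[352.0, 199.0], [383.0, 231.0]] [[324.0, 133.0], [329.0, 69.0]]
```

```bash
cat > h.py <<'E'
import numpy as np
from station import r
P=np.array([.5715,.0302,.3252]); TH=.7089
def go(target,yaw=None):
    s=r.sense(); Rm=np.array(s["ee_rot"]); t=np.array(s["tcp_pos"])
    y=np.degrees(np.arctan2(Rm[1,0],Rm[0,0]))
    print("t",round(s["time_s"],2),"tcp",t.round(4),"yaw",y.round(2),"tilt",Rm[:,2].round(3),"F",np.round(s["wrist_force"],1),"M",np.round(s["moment"],2),"w",round(s["gripper_width"]*87,1),"j",np.round(s["joints"],1))
    if target is not None:
        print("shift cm in tool",(Rm.T@(np.array(target)-t)*100).round(2), "wz deg", None if yaw is None else round(-((yaw-y+180)%360-180),2))
E
cat > tgt.py <<'E'
from fit import *
from h import P
for th in [.709,.6,.5,.4,.3,.2,.1,0]:
    q=lid(P,th,(-.155,.05,.005))+.015*np.array([np.cos(P[2]),np.sin(P[2]),0]); print(th,q.round(4))
    # relative to previous in tool frame with yaw 198.63
E
python3 tgt.py
```

```text
0.709 [0.5419 0.073  0.1797]
0.6 [0.5317 0.0696 0.1666]
0.5 [0.5237 0.0668 0.1537]
0.4 [0.5168 0.0645 0.14  ]
0.3 [0.5114 0.0627 0.1256]
0.2 [0.5073 0.0613 0.1107]
0.1 [0.5046 0.0604 0.0954]
0 [0.5034 0.06   0.08  ]
```

Request:
{"fn": "move_arm", "kwargs": {
  "series": [
    [[0,0,-1,0,0,-9.7,-1],[0,0,-1,0,0,-9.7,-1],[0,0,-1,0,0,-9.7,-1],[0,0,-1,0,0,-9.7,-1],[0,0,-1,0,0,-9.7,-1],[0,0,-1,0,0,-9.7,-1],[0,0,-1,0,0,-9.7,-1],[0,0,-1,0,0,-9.7,-1],[0,0,-1,0,0,-9.5,-1],[0,0,0,0,0,0,-1]]
  ]
}}

```text
time_s: 1.55
tcp_pos: [0.229, -0.5819, 0.3133]
ee_rot: [[-0.949, -0.317, 0.001], [-0.317, 0.949, -0.002], [-0.0, -0.002, -1.0]]
wrist_force: [-0.2, 0.3, -0.3]
gripper_width: 0.019
```

```bash
python3 -c "
from h import *
go([.553,.072,.25],198.63)"
```

```text
t 1.55 tcp [ 0.229  -0.5819  0.3133] yaw -161.54 tilt [ 0.001 -0.002 -1.   ] F [-0.2  0.3 -0.3] M [-0.03  0.13  0.05] w 1.6 j [-53.7  19.5   9.5   0.  -79.9  72.2]
shift cm in tool [-51.44  51.77   6.27] wz deg -0.17
```

Request:
{"fn": "move_arm", "kwargs": {
  "series": [
    [[-4.2,4.35,0,0,0,0,-1],[-4.2,4.35,0,0,0,0,-1],[-4.2,4.35,0,0,0,0,-1],[-4.2,4.35,0,0,0,0,-1],[-4.2,4.35,0,0,0,0,-1],[-4.2,4.35,0,0,0,0,-1],[-4.2,4.35,0,0,0,0,-1],[-4.2,4.35,0,0,0,0,-1],[-4.2,4.35,0,0,0,0,-1],[-4.2,4.35,0,0,0,0,-1],[-4.2,4.35,0,0,0,0,-1],[-4.2,4.35,0,0,0,0,-1]]
  ]
}}

```text
time_s: 3.05
tcp_pos: [0.5405, 0.0757, 0.3122]
ee_rot: [[-0.949, -0.316, -0.0], [-0.316, 0.949, -0.0], [0.0, 0.0, -1.0]]
wrist_force: [1.2, -0.9, 1.5]
gripper_width: 0.006
```

```bash
python3 -c "
from h import *
go([.542,.073,.19],198.63)
import cv2
c=r.capture('scene');a=c['color'][20:320,200:500];cv2.imwrite('pics/s1.png',cv2.resize(a,None,fx=2,fy=2,interpolation=cv2.INTER_CUBIC))
c=r.capture('wrist');print(c['tool_from_camera'],c['fx'],c['cx'],c['cy']);cv2.imwrite('pics/w1.png',c['color'])
"
```

```text
t 3.05 tcp [0.5405 0.0757 0.3122] yaw -161.59 tilt [-0. -0. -1.] F [ 1.2 -0.9  1.5] M [-0.06 -0.02 -0.03] w 0.5 j [ 25.   11.4  -1.8  -0.  -76.9  -6.6]
shift cm in tool [-0.06 -0.3  12.22] wz deg -0.22
[[ 9.99999517e-01  9.18387885e-04 -3.50612363e-04  8.87863101e-04]
 [-8.06102550e-04  9.70215962e-01  2.42240246e-01 -6.63795794e-02]
 [ 5.62640219e-04 -2.42239847e-01  9.70216234e-01 -1.62621387e-01]
 [ 0.00000000e+00  0.00000000e+00  0.00000000e+00  1.00000000e+00]] 309.70691628693146 316.1625226078016 200.79525412742979
```

View pics/s1.png

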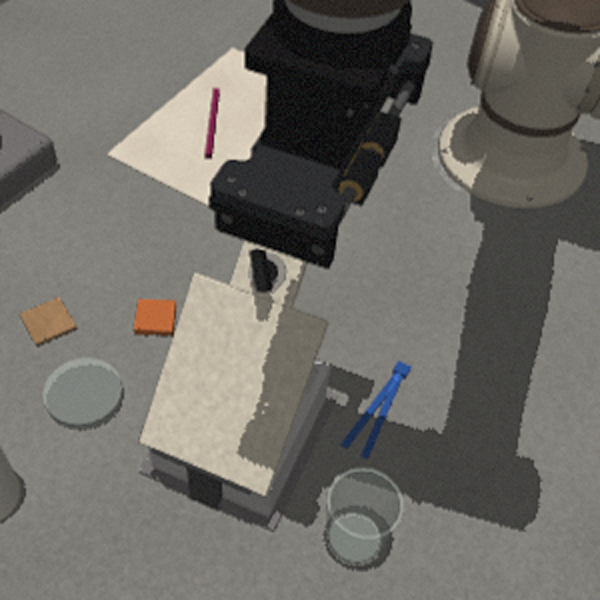

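View pics/w1.png

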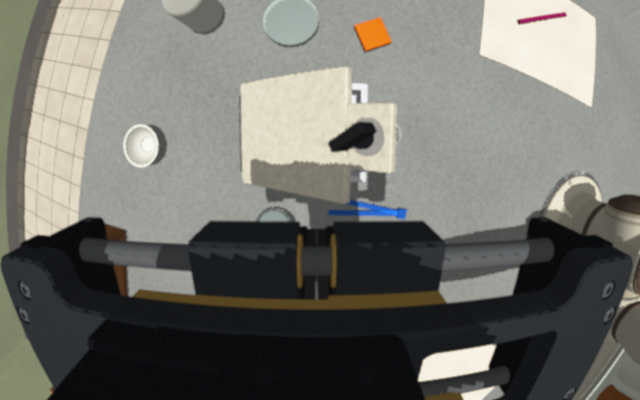

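Request:
{"fn": "move_arm", "kwargs": {
  "series": [
    [[0,-0.2,4,0,0,0,-1],[0,-0.1,4,0,0,0,-1],[0,0,4,0,0,0,-1],[0,0,0.6,0,0,0,-1],[0,0,0,0,0,0,-1]]
  ]
}}

```text
time_s: 3.78
tcp_pos: [0.5418, 0.0707, 0.1873]
ee_rot: [[-0.948, -0.318, 0.001], [-0.318, 0.948, -0.0], [-0.001, -0.001, -1.0]]
wrist_force: [0.6, -0.2, 0.9]
gripper_width: 0.006
```

```bash
python3 -c "
from h import *
go([.542,.073,.1797],198.63)
import cv2
c=r.capture('scene');a=c['color'][20:320,200:500];cv2.imwrite('pics/s2.png',cv2.resize(a,None,fx=2,fy=2,interpolation=cv2.INTER_CUBIC))
"
```

```text
t 3.77 tcp [0.5418 0.0707 0.1873] yaw -161.48 tilt [ 0.001 -0.    -1.   ] F [ 0.6 -0.2  0.9] M [0.01 0.1  0.01] w 0.5 j [ 24.5  16.1 -13.8   0.  -60.1  -6. ]
shift cm in tool [-0.09  0.21  0.76] wz deg -0.11
```

View pics/s2.png

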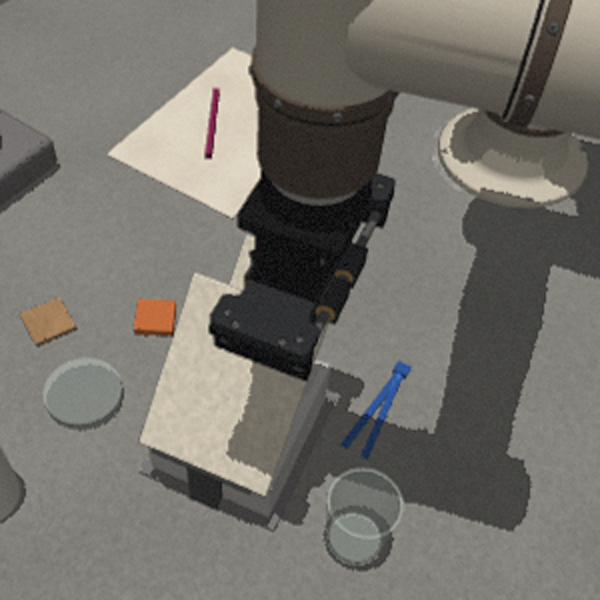

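Request:
{"fn": "move_arm", "kwargs": {
  "series": [
    [[0,0.2,0.7,0,0,0,-1],[0.5,0,0.7,0,0,0,-1],[0.5,0,0.6,0,0,0,-1],[0.4,0,0.65,0,0,0,-1],[0.4,0,0.65,0,0,0,-1],[0.4,0,0.7,0,0,0,-1],[0.4,0,0.7,0,0,0,-1]]
  ]
}}

```text
time_s: 4.7
tcp_pos: [0.5158, 0.0645, 0.139]
ee_rot: [[-0.948, -0.319, 0.0], [-0.319, 0.948, 0.0], [-0.0, 0.0, -1.0]]
wrist_force: [0.8, -0.1, 0.3]
gripper_width: 0.008
```

```bash
python3 -c "
from h import *
go([.5168,.0645,.140],198.63)
import cv2
c=r.capture('scene');a=c['color'][20:320,200:500];cv2.imwrite('pics/s3.png',cv2.resize(a,None,fx=2,fy=2,interpolation=cv2.INTER_CUBIC))
"
```

```text
t 4.7 tcp [0.5158 0.0645 0.139 ] yaw -161.42 tilt [ 0.  0. -1.] F [ 0.8 -0.1  0.3] M [ 0.2  -0.12 -0.01] w 0.7 j [ 25.   16.5 -21.1   0.  -52.5  -6.5]
shift cm in tool [-0.09 -0.03 -0.1 ] wz deg -0.05
```

View pics/s3.png

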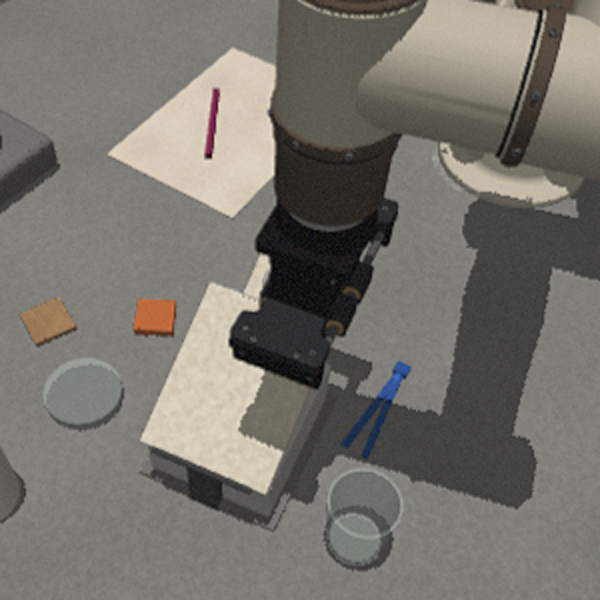

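The lid is following: its front-right corner moved from (195,275) to (212,285). I'll carry on down the arc.

Request:
{"fn": "move_arm", "kwargs": {
  "series": [
    [[0.25,0,0.7,0,0,0,-1],[0.25,0,0.7,0,0,0,-1],[0.2,0,0.75,0,0,0,-1],[0.2,0,0.75,0,0,0,-1],[0.15,0,0.75,0,0,0,-1],[0.15,0,0.75,0,0,0,-1],[0.1,0,0.75,0,0,0,-1],[0.1,0,0.5,0,0,0,-1],[0,0,0.3,0,0,0,-1],[0,0,0.2,0,0,0,-1],[0,0,0,0,0,0,-1]]
  ]
}}

```text
time_s: 6.12
tcp_pos: [0.5033, 0.0603, 0.0803]
ee_rot: [[-0.948, -0.32, 0.002], [-0.32, 0.948, -0.0], [-0.002, -0.001, -1.0]]
wrist_force: [-4.8, 0.3, 17.0]
gripper_width: 0.008
```

```bash
python3 -c "
from h import *
go([.5034,.060,.080],198.63)
import cv2
c=r.capture('scene');a=c['color'][20:320,200:500];cv2.imwrite('pics/s4.png',cv2.resize(a,None,fx=2,fy=2,interpolation=cv2.INTER_CUBIC))
"
```

```text
t 6.12 tcp [0.5033 0.0603 0.0803] yaw -161.37 tilt [ 0.002 -0.    -1.   ] F [-4.8  0.3 17. ] M [ 0.05  1.43 -0.03] w 0.7 j [ 25.2  19.7 -26.8   0.1 -43.4  -6.6]
shift cm in tool [ 0.   -0.03  0.03] wz deg 0.0
```

View pics/s4.png

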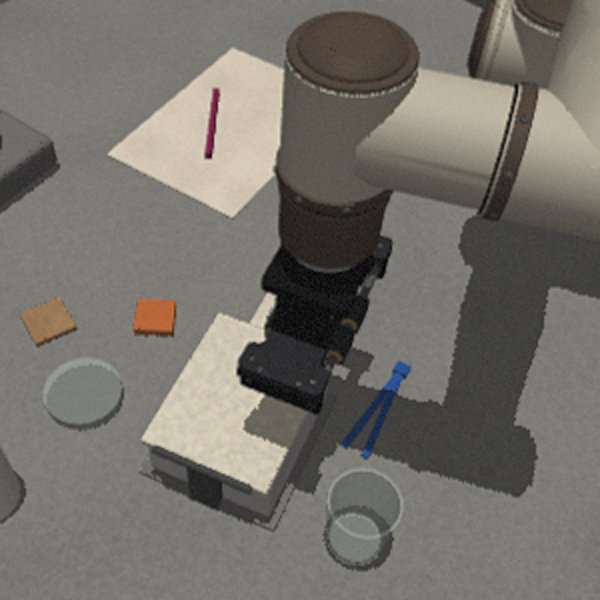

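Request:
{"fn": "move_arm", "kwargs": {
  "series": [
    [[0,0,0.3,0,0,0,-1],[0,0,0,0,0,0,-1],[0,0,0,0,0,0,-1],[0,0,-3,0,0,0,-1],[0,0,-4,0,0,0,-1],[0,0,-4,0,0,0,-1],[0,0,-4,0,0,0,0],[0,0,0,0,0,0,1]]
  ]
}}

```text
time_s: 7.18
tcp_pos: [0.5043, 0.0608, 0.2279]
ee_rot: [[-0.948, -0.319, 0.006], [-0.319, 0.948, 0.003], [-0.007, 0.001, -1.0]]
wrist_force: [-0.4, -0.4, -0.3]
gripper_width: 0.153
```

```bash
python3 -c "
from h import *
go([.472,-.0034,.2],139.6)
import cv2
for n in ('scene','top','wrist'):
  c=r.capture(n);cv2.imwrite('pics/%s5.png'%n,c['color'])
a=cv2.imread('pics/scene5.png')[120:320,220:430]; cv2.imwrite('pics/scene5c.png',cv2.resize(a,None,fx=3,fy=3,interpolation=cv2.INTER_CUBIC))
"
```

```text
t 7.17 tcp [0.5043 0.0608 0.2279] yaw -161.42 tilt [ 0.006  0.003 -1.   ] F [-0.4 -0.4 -0.3] M [ 0.02  0.12 -0.01] w 13.3 j [ 25.2  10.1 -15.5   0.  -64.   -6.6]
shift cm in tool [ 5.12 -5.05  2.76] wz deg 58.98
```

View pics/scene5c.png

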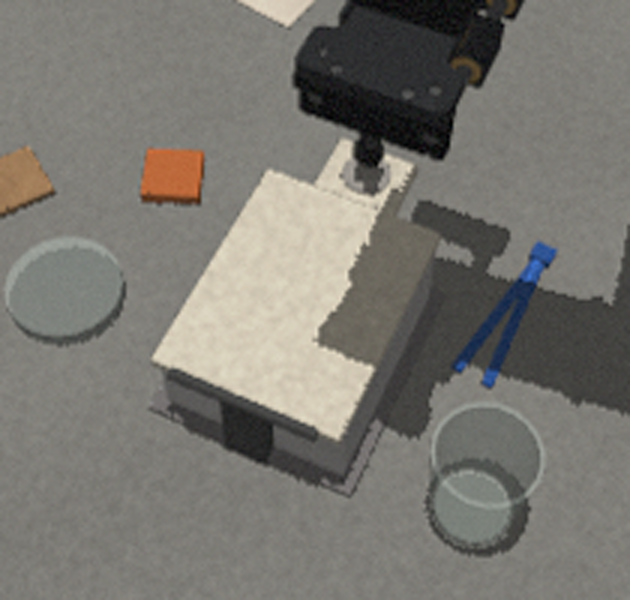

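View pics/wrist5.png

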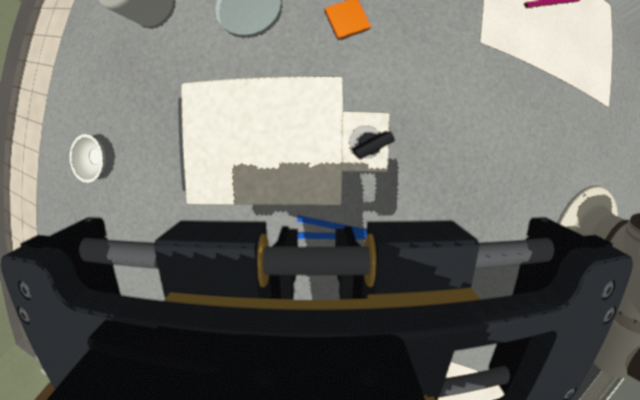

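```bash
python3 -c "
import cv2
a=cv2.imread('pics/wrist5.png')[95:185,330:420]; cv2.imwrite('pics/wrist5c.png',cv2.resize(a,None,fx=6,fy=6,interpolation=cv2.INTER_CUBIC))
"
```

```text
(no output)
```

View pics/wrist5c.png

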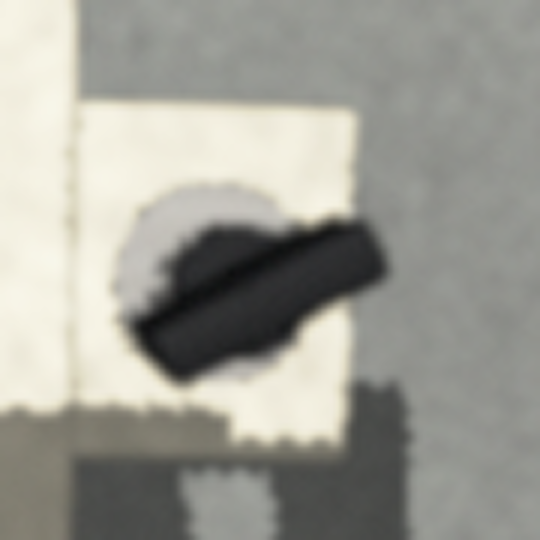

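```bash
cat > wr.py <<'E'
from h import *
from fit import lid
import cv2
def wproj(c,pose,Pw):
    Rm,t=pose; Pt=(np.atleast_2d(Pw)-t)@Rm
    T=c["tool_from_camera"]; Pc=(Pt-T[:3,3])@T[:3,:3]
    rho=np.hypot(Pc[:,0],Pc[:,1]); a=np.arctan2(rho,Pc[:,2])
    return np.c_[c["cx"]+c["fx"]*a*Pc[:,0]/rho, c["cy"]+c["fx"]*a*Pc[:,1]/rho]
def pose():
    s=r.sense(); return np.array(s["ee_rot"]),np.array(s["tcp_pos"])
def wingpts(turn,depth,P=P,z=(.011,)):
    o=[]
    t=turn; 
    for zz in z:
        for a,b in((-.018,-.005),(.018,-.005),(.018,.005),(-.018,.005)):
            # clockwise turn: x axis -> (cos,-sin)
            x=a*np.cos(t)+b*np.sin(t); y=-a*np.sin(t)+b*np.cos(t)
            o.append(lid(P,0,(-.19+x,y,.05-depth+zz)))
    return np.array(o)
def draw(img,pts,off,k,col=(0,0,255)):
    q=((pts-off+.5)*k-.5).round().astype(int)
    for i in range(0,len(q),4): cv2.polylines(img,[q[i:i+4].reshape(-1,1,2)],True,col,1)
E
python3 - <<'E'
from wr import *
ps=pose(); c=r.capture("wrist")
off=np.array([310,75]);k=5
a=cv2.resize(c["color"][75:195,310:430],None,fx=k,fy=k,interpolation=cv2.INTER_CUBIC)
draw(a,wproj(c,ps,wingpts(2.6,.0035)),off,k)
tab=[lid(P,0,q) for q in((-.214,-.03,.005),(-.214,.03,.005),(-.167,.03,.005),(-.167,-.03,.005))]
draw(a,wproj(c,ps,np.array(tab)),off,k,(0,255,0))
cv2.imwrite("pics/w6.png",a)
E
```

```text
(no output)
```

View pics/w6.png

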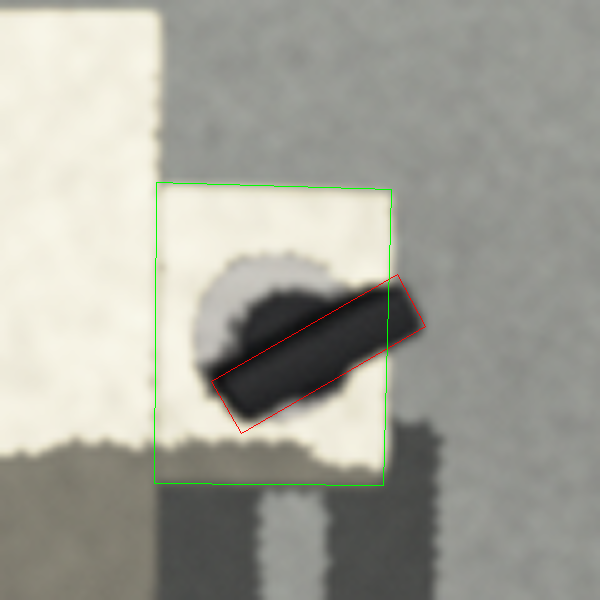

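Request:
{"fn": "move_arm", "kwargs": {
  "series": [
    [[0,0,0,0,0,10.2,0],[0,0,0,0,0,10.2,0],[0,0,0,0,0,10.2,0],[0,0,0,0,0,10.2,0],[0,0,0,0,0,10.2,0],[0,0,0,0,0,10.2,0],[0,0,0,0,0,0,0]]
  ]
}}

```text
time_s: 8.35
tcp_pos: [0.5024, 0.06, 0.2242]
ee_rot: [[-0.737, 0.676, -0.002], [0.676, 0.737, -0.001], [0.001, -0.002, -1.0]]
wrist_force: [0.3, -0.4, 0.2]
gripper_width: 0.495
```

```bash
python3 -c "
from h import *
go([.472,-.0034,.18],137.4)"
```

```text
t 8.35 tcp [0.5024 0.06   0.2242] yaw 137.49 tilt [-0.002 -0.001 -1.   ] F [ 0.3 -0.4  0.2] M [ 0.    0.06 -0.04] w 43.1 j [ 25.2  10.4 -15.7  -0.  -64.  -67.7]
shift cm in tool [-2.05 -6.72  4.42] wz deg 0.09
```

Request:
{"fn": "move_arm", "kwargs": {
  "series": [
    [[-0.7,-2.2,0,0,0,0,0],[-0.7,-2.2,1,0,0,0,0],[-0.65,-2.3,2,0,0,0,0],[0,0,1,0,0,0,0],[0,0,0,0,0,0,0]]
  ]
}}

```text
time_s: 8.98
tcp_pos: [0.4721, -0.0035, 0.1846]
ee_rot: [[-0.736, 0.677, -0.001], [0.677, 0.736, -0.001], [0.0, -0.001, -1.0]]
wrist_force: [0.0, 0.5, 0.8]
gripper_width: 0.5
```

```bash
cat > lk.py <<'E'
from wr import *
import sys
def look(name,turn=None,depth=None,win=(216,60,424,216),k=3.7):
    ps=pose(); c=r.capture("wrist"); x0,y0,x1,y1=win
    a=cv2.resize(c["color"][y0:y1,x0:x1],None,fx=k,fy=k,interpolation=cv2.INTER_CUBIC)
    if turn is not None:
        draw(a,wproj(c,ps,wingpts(turn,depth)),np.array([x0,y0]),k)
    cv2.imwrite(f"pics/{name}.png",a)
E
python3 -c "
from lk import *
go([.472,-.0034,.1],137.4)
look('w7',2.64,.0035,(200,100,440,280),3.3)"
```

```text
t 9.07 tcp [ 0.4731 -0.0028  0.1856] yaw 137.44 tilt [ 0.001 -0.    -1.   ] F [ 0.  -0.3 -0.2] M [ 0.02 -0.01 -0.01] w 43.7 j [ 19.4   9.1 -23.4   0.  -57.5 -62. ]
shift cm in tool [ 0.05 -0.12  8.56] wz deg 0.04
```

View pics/w7.png

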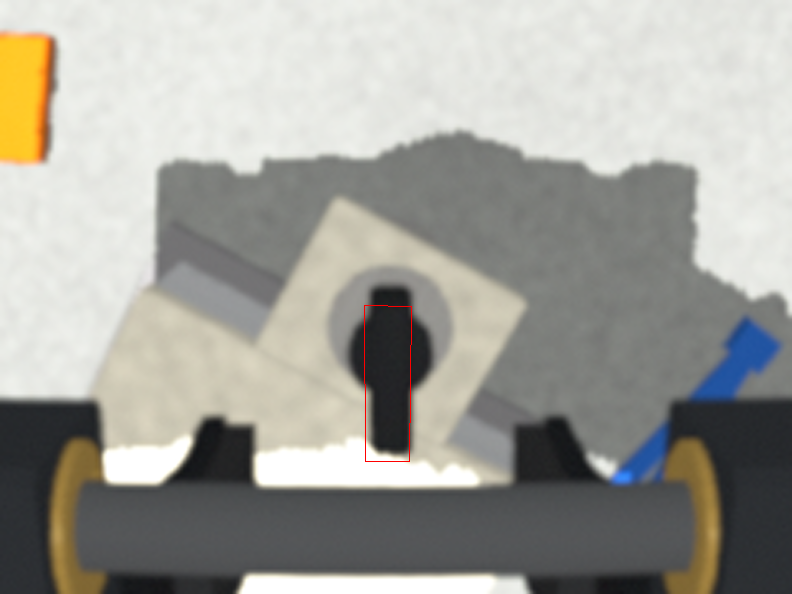

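Request:
{"fn": "move_arm", "kwargs": {
  "series": [
    [[0.1,-0.1,2.5,0,0,0,0],[0,0,3,0,0,0,0],[0,0,2,0,0,0,0],[0,0,1,0,0,0,-0.5],[0,0,0,0,0,0,-1],[0,0,0,0,0,0,-1],[0,0,0,0,0,0,-1],[0,0,0,0,0,0,-1]]
  ]
}}

```text
time_s: 10.12
tcp_pos: [0.4715, -0.0028, 0.1008]
ee_rot: [[-0.736, 0.677, 0.002], [0.677, 0.736, 0.001], [-0.001, 0.002, -1.0]]
wrist_force: [-0.4, 1.9, 2.4]
gripper_width: 0.155
```

```bash
python3 -c "
from lk import *
go([.472,-.0034,.1],137.4)
look('w8',None,None,(200,100,440,280),3.3)"
```

```text
t 10.22 tcp [ 0.4716 -0.0028  0.1007] yaw 137.39 tilt [ 0.002  0.001 -1.   ] F [-0.9  1.9  3.6] M [0.69 0.27 0.01] w 13.2 j [ 19.5  15.  -30.2  -0.  -44.7 -62.1]
shift cm in tool [-0.07 -0.01  0.07] wz deg -0.01
```

View pics/w8.png

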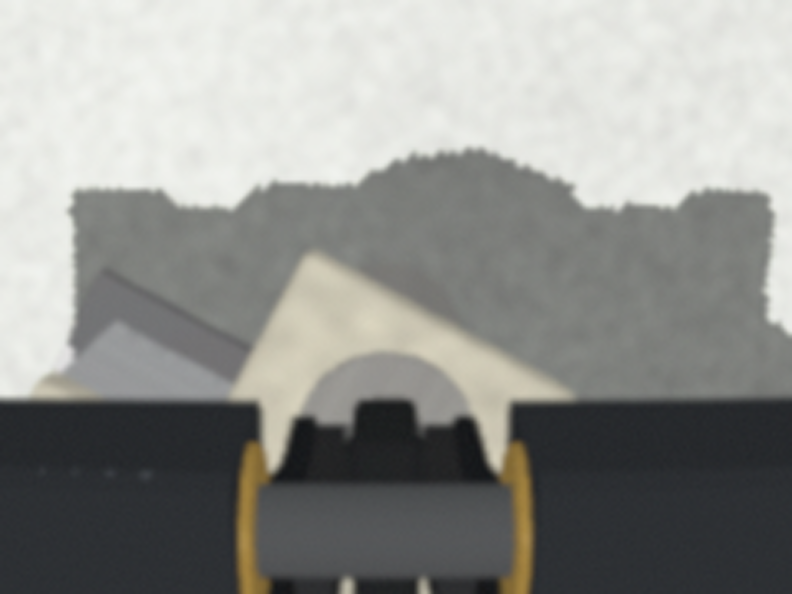

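Request:
{"fn": "move_arm", "kwargs": {
  "series": [
    [[0,0,0,0,0,0,-1],[0,0,0,0,0,0,-1]]
  ]
}}

```text
time_s: 10.52
tcp_pos: [0.4716, -0.0029, 0.1005]
ee_rot: [[-0.736, 0.677, 0.001], [0.677, 0.736, 0.0], [-0.001, 0.001, -1.0]]
wrist_force: [-1.0, 2.6, 4.9]
gripper_width: 0.148
```

```bash
python3 -c "
from lk import *
go([.472,-.0034,.1],137.4)"
```

```text
t 10.62 tcp [ 0.4716 -0.0029  0.1005] yaw 137.39 tilt [ 0.001  0.    -1.   ] F [-1.2  4.1  5.4] M [ 1.    0.39 -0.07] w 13.1 j [ 19.5  15.  -30.2   0.  -44.7 -62.1]
shift cm in tool [-0.07 -0.01  0.05] wz deg -0.01
```

Request:
{"fn": "move_arm", "kwargs": {
  "series": [
    [[0,0,0,0,0,0,-0.64],[0,0,0,0,0,0,-0.64],[0,0,0,0,0,0,-0.64]]
  ]
}}

```text
time_s: 11.0
tcp_pos: [0.4704, -0.0036, 0.0995]
ee_rot: [[-0.736, 0.677, -0.002], [0.677, 0.736, -0.001], [0.001, -0.002, -1.0]]
wrist_force: [-0.2, 0.3, -0.0]
gripper_width: 0.181
```

```bash
python3 -c "
from lk import *
go([.472,-.0034,.1],137.4)
look('w9',None,None,(220,180,420,320),4)"
```

```text
t 11.1 tcp [ 0.4706 -0.0035  0.0996] yaw 137.36 tilt [-0.001 -0.    -1.   ] F [-0.2  0.9 -0.5] M [-0.    0.01  0.01] w 15.8 j [ 19.4  15.  -30.3   0.  -44.7 -62.1]
shift cm in tool [-0.1   0.1  -0.04] wz deg -0.04
```

View pics/w9.png

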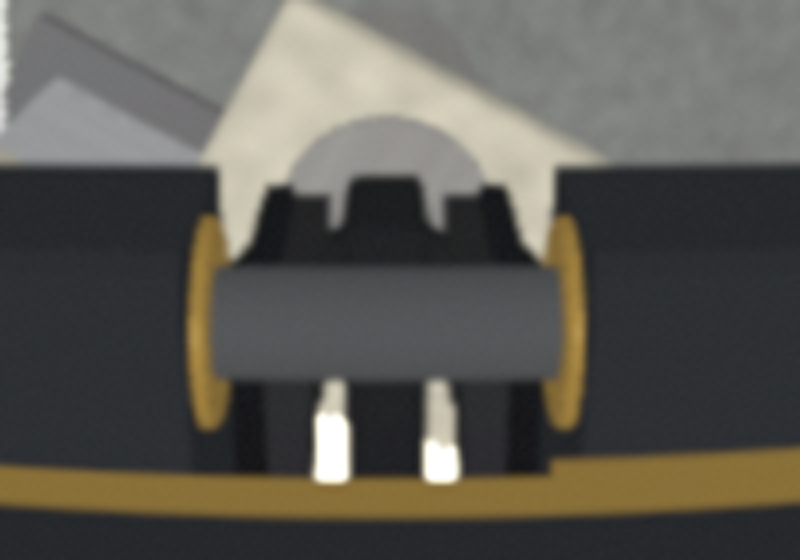

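Request:
{"fn": "move_arm", "kwargs": {
  "series": [
    [[0.05,0,-0.7,0,0,0,-0.64],[0,0,0,0,0,0,-1],[0,0,0,0,0,0,-1],[0,0,0,0,0,0,-1]]
  ]
}}

```text
time_s: 11.65
tcp_pos: [0.4712, -0.0028, 0.1075]
ee_rot: [[-0.736, 0.677, 0.001], [0.677, 0.736, 0.0], [-0.001, 0.001, -1.0]]
wrist_force: [0.9, -1.3, 1.5]
gripper_width: 0.113
```

```bash
python3 -c "
from lk import *
go([.472,-.0034,.1],137.4)
look('w10',None,None,(220,180,420,320),4)"
```

```text
t 11.75 tcp [ 0.4711 -0.0028  0.1074] yaw 137.39 tilt [ 0.001 -0.    -1.   ] F [-0.2 -0.9  2.8] M [-0.34 -0.32  0.01] w 9.8 j [ 19.5  14.4 -29.8   0.  -45.8 -62.1]
shift cm in tool [-0.1   0.01  0.74] wz deg -0.01
```

View pics/w10.png

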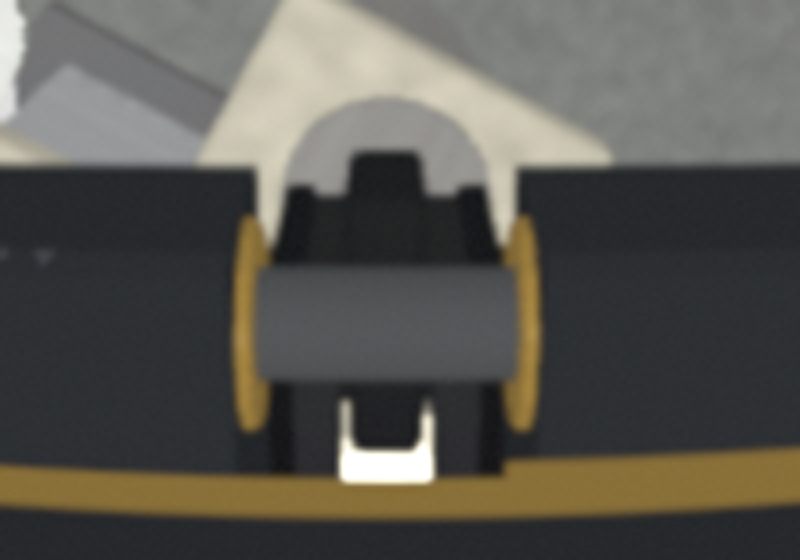

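Request:
{"fn": "move_arm", "kwargs": {
  "series": [
    [[0,0,0,0,0,0,-0.72],[0,0,0,0,0,0,-0.72],[0,0,0,0,0,-8,-0.72],[0,0,0,0,0,-8,-0.72],[0,0,0,0,0,-8,-0.72],[0,0,0,0,0,-8,-0.72],[0,0,0,0,0,-8,-0.72],[0,0,0,0,0,-8,-0.72],[0,0,0,0,0,-8,-0.72],[0,0,0,0,0,-8,-0.72],[0,0,0,0,0,-8,-0.72],[0,0,0,0,0,-8,-0.72]]
  ]
}}

```text
time_s: 13.3
tcp_pos: [0.4719, -0.0031, 0.1081]
ee_rot: [[-0.791, -0.611, 0.003], [-0.611, 0.791, -0.001], [-0.002, -0.002, -1.0]]
wrist_force: [0.3, -2.2, 6.2]
gripper_width: 0.143
```

```bash
python3 -c "
from lk import *
go([.4716,-.003,.107],57.4)
look('w11',None,None,(220,180,420,320),4)"
```

```text
t 13.4 tcp [ 0.4718 -0.0031  0.1082] yaw -142.47 tilt [ 0.002 -0.001 -1.   ] F [ 0.3 -1.8  6.9] M [-0.75 -0.14 -0.06] w 11.8 j [ 19.5  14.3 -29.7   0.1 -45.8  18. ]
shift cm in tool [0.01 0.02 0.12] wz deg 160.13
```

View pics/w11.png

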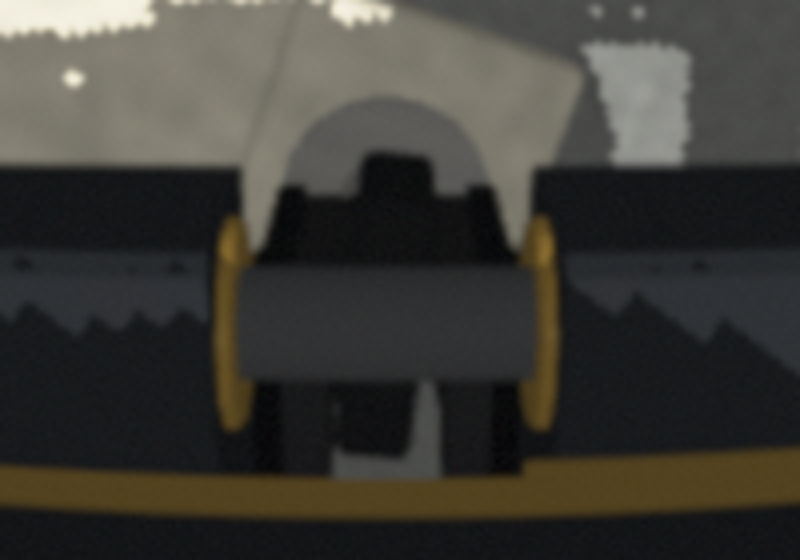

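Request:
{"fn": "move_arm", "kwargs": {
  "series": [
    [[0,0,-0.5,0,0,0,-0.72],[0,0,0,0,0,0,-0.72],[0,0,0,0,0,-6,-0.72],[0,0,0,0,0,-6,-0.72],[0,0,0,0,0,-6,-0.72],[0,0,0,0,0,-6,-0.72],[0,0,0,0,0,-6,-0.72]]
  ]
}}

```text
time_s: 14.32
tcp_pos: [0.4712, -0.0025, 0.1122]
ee_rot: [[-0.381, -0.924, 0.001], [-0.924, 0.381, 0.0], [-0.001, -0.001, -1.0]]
wrist_force: [1.7, 1.2, 1.0]
gripper_width: 0.139
```

```bash
python3 -c "
from lk import *
go([.4716,-.003,.107],57.4)
look('w12',None,None,(220,180,420,320),4)"
```

```text
t 14.43 tcp [ 0.4708 -0.0025  0.112 ] yaw -112.63 tilt [ 0.  0. -1.] F [1.5 1.3 0.5] M [ 0.24 -0.22  0.03] w 12.3 j [ 19.5  14.  -29.5  -0.  -46.5  47.9]
shift cm in tool [ 0.01 -0.09  0.5 ] wz deg -170.03
```

View pics/w12.png

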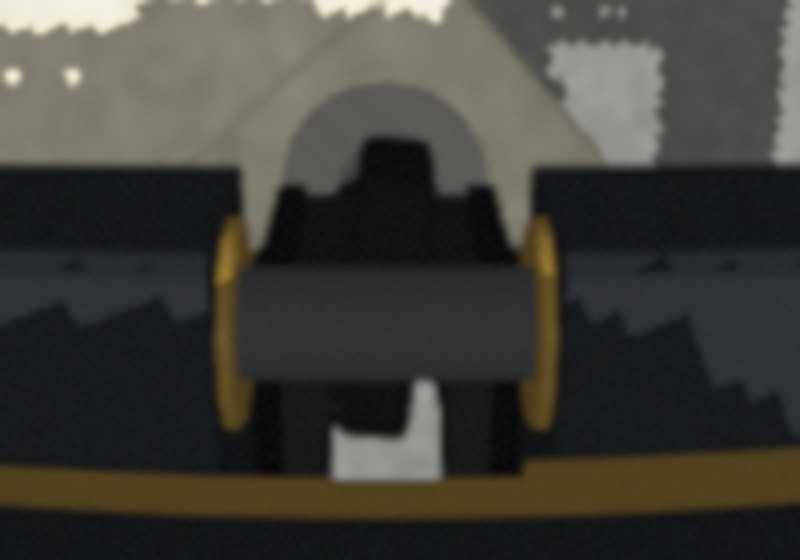

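Request:
{"fn": "move_arm", "kwargs": {
  "series": [
    [[0,0,0,0,0,-6,-0.72],[0,0,0,0,0,-6,-0.72],[0,0,0,0,0,-6,-0.72],[0,0,0,0,0,-6,-0.72],[0,0,0,0,0,0,-0.72]]
  ]
}}

```text
time_s: 15.1
tcp_pos: [0.4702, -0.0028, 0.1118]
ee_rot: [[0.021, -1.0, -0.001], [-1.0, -0.021, 0.0], [-0.0, 0.001, -1.0]]
wrist_force: [0.3, 1.1, -0.1]
gripper_width: 0.137
```

```bash
cat > st.py <<'E'
from lk import *
import sys
go(None)
c=r.capture("wrist"); g=cv2.cvtColor(c["color"],cv2.COLOR_BGR2GRAY).astype(int)
print("low col310-316",g[276:300,312].tolist()); print("top",g[205:235,316].tolist())
a=cv2.resize(c["color"][180:320,220:420],None,fx=3,fy=3,interpolation=cv2.INTER_CUBIC)
cv2.imwrite(f"pics/{sys.argv[1]}.png",a)
E
python3 st.py w13
```

```text
t 15.2 tcp [ 0.4701 -0.0028  0.1117] yaw -88.77 tilt [-0.001 -0.    -1.   ] F [1.4 1.4 0.9] M [ 0.28  0.03 -0.01] w 12.6 j [ 19.5  14.  -29.5  -0.  -46.5  71.7]
low col310-316 [20, 17, 17, 18, 17, 19, 19, 16, 15, 17, 19, 39, 76, 115, 141, 150, 149, 149, 149, 149, 146, 144, 140, 123]
top [90, 91, 91, 92, 91, 90, 88, 75, 52, 29, 15, 13, 13, 14, 12, 16, 15, 14, 15, 15, 17, 17, 19, 18, 17, 18, 16, 19, 17, 18]
```

View pics/w13.png

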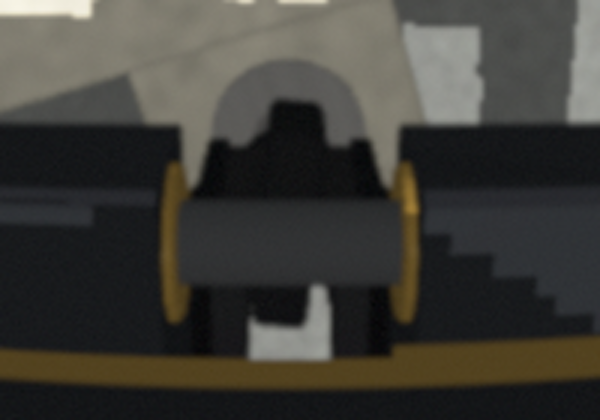

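Request:
{"fn": "move_arm", "kwargs": {
  "series": [
    [[0,0,0,0,0,-4,-0.72],[0,0,0,0,0,-4,-0.72],[0,0,0,0,0,-4,-0.72],[0,0,0,0,0,0,-0.72]]
  ]
}}

```text
time_s: 15.75
tcp_pos: [0.4702, -0.0029, 0.1119]
ee_rot: [[0.229, -0.973, -0.001], [-0.973, -0.229, -0.0], [-0.0, 0.001, -1.0]]
wrist_force: [0.2, 1.2, 1.1]
gripper_width: 0.132
```

```bash
python3 st.py w14
```

```text
t 15.85 tcp [ 0.4703 -0.0029  0.1119] yaw -76.73 tilt [-0.001 -0.    -1.   ] F [0.3 0.8 1.6] M [0.22 0.1  0.01] w 12.2 j [ 19.5  14.  -29.5  -0.  -46.5  83.8]
low col310-316 [22, 14, 17, 16, 16, 14, 18, 17, 16, 18, 17, 30, 65, 107, 138, 148, 146, 145, 146, 147, 148, 150, 148, 130]
top [90, 90, 89, 91, 90, 89, 86, 75, 56, 30, 18, 14, 13, 16, 15, 14, 14, 13, 15, 14, 14, 18, 19, 19, 20, 19, 18, 17, 16, 18]
```

Request:
{"fn": "move_arm", "kwargs": {
  "series": [
    [[0,0,0,0,0,-4,-0.72],[0,0,0,0,0,-4,-0.72],[0,0,0,0,0,-4,-0.72],[0,0,0,0,0,0,-0.72]]
  ]
}}

```text
time_s: 16.4
tcp_pos: [0.4703, -0.003, 0.1119]
ee_rot: [[0.427, -0.904, -0.001], [-0.904, -0.427, -0.0], [-0.0, 0.001, -1.0]]
wrist_force: [0.2, 0.1, 0.4]
gripper_width: 0.141
```

```bash
python3 st.py w15
```

```text
t 16.5 tcp [ 0.4703 -0.003   0.1119] yaw -64.72 tilt [-0.001 -0.    -1.   ] F [0.1 0.9 0.9] M [-0.08  0.12 -0.01] w 12.3 j [ 19.5  14.  -29.5  -0.  -46.5  95.8]
low col310-316 [21, 16, 17, 16, 17, 15, 17, 18, 18, 18, 18, 25, 61, 106, 140, 151, 149, 147, 148, 149, 148, 148, 144, 125]
top [89, 89, 88, 88, 89, 89, 86, 74, 54, 31, 15, 13, 13, 13, 16, 14, 12, 14, 15, 17, 16, 16, 17, 17, 16, 17, 18, 16, 20, 17]
```

Request:
{"fn": "move_arm", "kwargs": {
  "series": [
    [[0,0,0,0,0,-4,-0.72],[0,0,0,0,0,-4,-0.72],[0,0,0,0,0,-4,-0.72],[0,0,0,0,0,0,-0.72]]
  ]
}}

```text
time_s: 17.05
tcp_pos: [0.4704, -0.0031, 0.112]
ee_rot: [[0.606, -0.796, -0.001], [-0.796, -0.606, -0.0], [0.0, 0.001, -1.0]]
wrist_force: [-0.2, -0.6, -0.0]
gripper_width: 0.142
```

```bash
python3 st.py w16
```

```text
t 17.15 tcp [ 0.4704 -0.003   0.112 ] yaw -52.72 tilt [-0.001 -0.    -1.   ] F [-0.5 -1.5  0. ] M [-0.47  0.17 -0.04] w 12.0 j [ 19.5  14.  -29.5   0.  -46.5 107.8]
low col310-316 [21, 19, 19, 18, 14, 16, 17, 17, 18, 17, 17, 18, 46, 89, 127, 144, 146, 146, 147, 149, 151, 152, 147, 131]
top [89, 89, 89, 90, 91, 92, 89, 86, 69, 40, 15, 12, 12, 12, 15, 13, 12, 15, 14, 14, 14, 18, 15, 19, 17, 17, 17, 19, 15, 19]
```

View pics/w16.png

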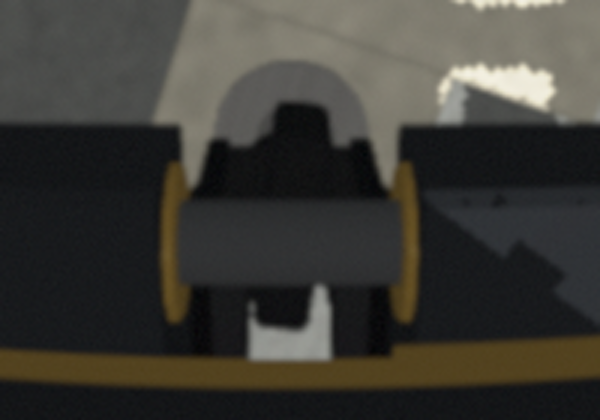

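Request:
{"fn": "move_arm", "kwargs": {
  "series": [
    [[0,0,0,0,0,-4,-0.72],[0,0,0,0,0,-4,-0.72],[0,0,0,0,0,-4,-0.72],[0,0,0,0,0,0,-0.72]]
  ]
}}

```text
time_s: 17.7
tcp_pos: [0.4706, -0.0028, 0.112]
ee_rot: [[0.758, -0.652, -0.0], [-0.652, -0.758, 0.0], [-0.0, -0.0, -1.0]]
wrist_force: [0.2, -0.1, 0.3]
gripper_width: 0.141
```

```bash
python3 st.py w17
```

```text
t 17.8 tcp [ 0.4706 -0.0027  0.112 ] yaw -40.71 tilt [-0.  0. -1.] F [-0.5 -0.8 -0.9] M [-0.22  0.07  0.02] w 12.2 j [ 19.5  14.  -29.5  -0.  -46.5 119.8]
low col310-316 [23, 19, 16, 17, 15, 16, 16, 17, 18, 17, 17, 18, 43, 80, 119, 142, 149, 152, 153, 154, 153, 151, 146, 128]
top [91, 91, 90, 90, 90, 88, 90, 86, 74, 51, 27, 15, 14, 15, 15, 16, 14, 14, 12, 17, 15, 15, 14, 18, 17, 19, 18, 17, 20, 17]
```

Request:
{"fn": "move_arm", "kwargs": {
  "series": [
    [[0,0,0,0,0,-4,-0.72],[0,0,0,0,0,-4,-0.72],[0,0,0,0,0,-4,-0.72],[0,0,0,0,0,0,-0.72]]
  ]
}}

```text
time_s: 18.35
tcp_pos: [0.4708, -0.003, 0.1121]
ee_rot: [[0.877, -0.48, 0.0], [-0.48, -0.877, -0.0], [0.0, 0.0, -1.0]]
wrist_force: [0.6, -1.5, -0.3]
gripper_width: 0.138
```

```bash
python3 st.py w18
```

```text
t 18.45 tcp [ 0.4707 -0.0029  0.1121] yaw -28.71 tilt [ 0. -0. -1.] F [ 0.2 -1.2  0.2] M [-0.57 -0.17 -0.03] w 12.0 j [ 19.5  14.  -29.5   0.  -46.5 131.8]
low col310-316 [21, 17, 18, 15, 13, 17, 43, 92, 137, 154, 156, 154, 154, 152, 151, 152, 153, 155, 153, 152, 152, 154, 151, 133]
top [90, 89, 92, 89, 82, 65, 39, 22, 16, 13, 14, 16, 15, 14, 16, 12, 15, 16, 16, 17, 19, 20, 16, 17, 20, 17, 17, 17, 17, 18]
```

View pics/w18.png

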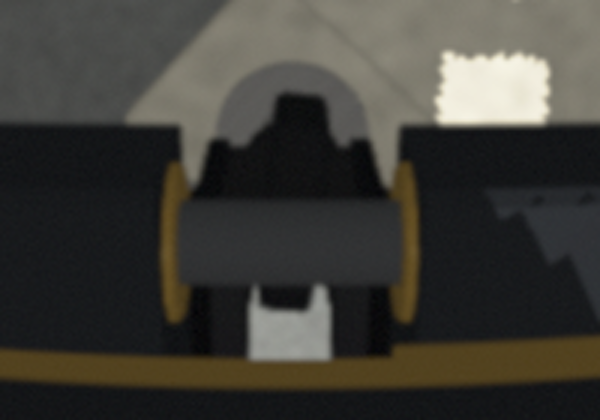

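```bash
python3 - <<'E'
from lk import *
go(None)
c=r.capture('scene');cv2.imwrite('pics/s18.png',cv2.resize(c['color'][100:250,250:420],None,fx=4,fy=4,interpolation=cv2.INTER_CUBIC))
# expected rows of wing ends at depth 0 and .0076
ps=pose();c=r.capture('wrist')
yaw=np.arctan2(ps[0][1,0],ps[0][0,0])
for d in(-.0003,.0038,.0076):
    u=-ps[0][:,1]; o=ps[1]*[1,1,0]
    q=[o+u*k+[0,0,.125-d+z] for k in(-.018,.018) for z in(.011,-.011)]
    print(d,wproj(c,ps,q).round(1).tolist())
E
```

```text
t 18.6 tcp [ 0.4707 -0.0029  0.1121] yaw -28.67 tilt [ 0. -0. -1.] F [ 1.1 -2.1 -0. ] M [-0.66 -0.16 -0.01] w 12.1 j [ 19.5  14.  -29.5   0.  -46.5 131.8]
-0.0003 [[316.2, 291.9], [316.2, 272.5], [316.3, 225.8], [316.2, 212.8]]
0.0038 [[316.2, 288.0], [316.2, 269.4], [316.2, 223.1], [316.2, 210.8]]
0.0076 [[316.2, 284.4], [316.2, 266.6], [316.2, 220.8], [316.2, 208.9]]
```

The wing has dropped: its near edge moved from row 289 to 282.5 and its far edge from 214 to 210. The model predicts shifts of about 7.5 and 4 px for a 7.6 mm drop. Now I'll turn it forward.

Request:
{"fn": "move_arm", "kwargs": {
  "series": [
    [[0,0,0,0,0,4,-0.72],[0,0,0,0,0,8,-0.72],[0,0,0,0,0,8,-0.72],[0,0,0,0,0,8,-0.72],[0,0,0.1,0,0,8,-0.72],[0,0,0,0,0,8,-0.72],[0,0,0,0,0,8,-0.72],[0,0,0.1,0,0,8,-0.72],[0,0,0,0,0,8,-0.72],[0,0,0,0,0,8,-0.72],[0,0,0,0,0,8,-0.72],[0,0,0,0,0,4,-0.72]]
  ]
}}

```text
time_s: 20.2
tcp_pos: [0.4709, -0.0024, 0.11]
ee_rot: [[-0.451, -0.893, 0.001], [-0.893, 0.451, 0.001], [-0.001, -0.0, -1.0]]
wrist_force: [0.3, 1.0, -0.8]
gripper_width: 0.145
```

```bash
python3 st.py w19
```

```text
t 20.3 tcp [ 0.4708 -0.0024  0.11  ] yaw -116.63 tilt [ 0.     0.001 -1.   ] F [ 0.3  0.7 -0.3] M [ 0.06 -0.06  0.03] w 12.1 j [ 19.5  14.2 -29.6  -0.  -46.2  43.9]
low col310-316 [21, 19, 16, 17, 17, 23, 38, 71, 111, 138, 151, 154, 154, 153, 150, 148, 148, 150, 151, 153, 153, 154, 152, 132]
top [90, 90, 90, 89, 84, 70, 47, 23, 16, 14, 9, 14, 11, 13, 16, 14, 14, 17, 17, 17, 17, 17, 19, 17, 14, 15, 19, 18, 18, 20]
```

View pics/w19.png

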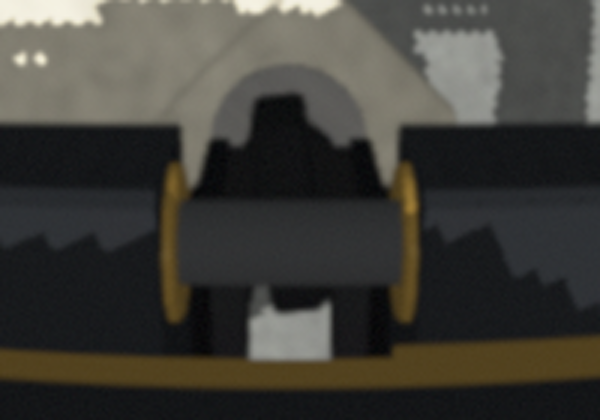

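Request:
{"fn": "move_arm", "kwargs": {
  "series": [
    [[0,0,0,0,0,8,-0.72],[0,0,0,0,0,8,-0.72],[0,0,0.1,0,0,8,-0.72],[0,0,0,0,0,8,-0.72],[0,0,0,0,0,8,-0.72],[0,0,0.1,0,0,8,-0.72],[0,0,0,0,0,8,-0.72],[0,0,0,0,0,8,-0.72],[0,0,0,0,0,8,-0.72],[0,0,0,0,0,8,-0.72],[0,0,0,0,0,8,-0.72],[0,0,0,0,0,8,-0.72]]
  ]
}}

```text
time_s: 21.85
tcp_pos: [0.471, -0.0026, 0.1081]
ee_rot: [[-0.84, 0.542, 0.001], [0.542, 0.84, 0.0], [-0.001, 0.001, -1.0]]
wrist_force: [2.6, -0.5, 0.3]
gripper_width: 0.143
```

```bash
python3 st.py w20
```

```text
t 21.95 tcp [ 0.4708 -0.0027  0.1081] yaw 147.44 tilt [ 0.  0. -1.] F [ 0.5  0.3 -0.6] M [ 0.1  -0.22  0.04] w 12.0 j [ 19.5  14.3 -29.8  -0.  -45.9 -52.1]
low col310-316 [40, 35, 34, 34, 33, 33, 33, 32, 79, 211, 255, 255, 255, 255, 255, 255, 255, 255, 255, 255, 255, 255, 255, 255]
top [147, 149, 148, 148, 148, 147, 140, 118, 83, 49, 32, 28, 32, 31, 32, 30, 29, 29, 30, 34, 34, 36, 34, 36, 36, 36, 36, 35, 36, 36]
```

View pics/w20.png

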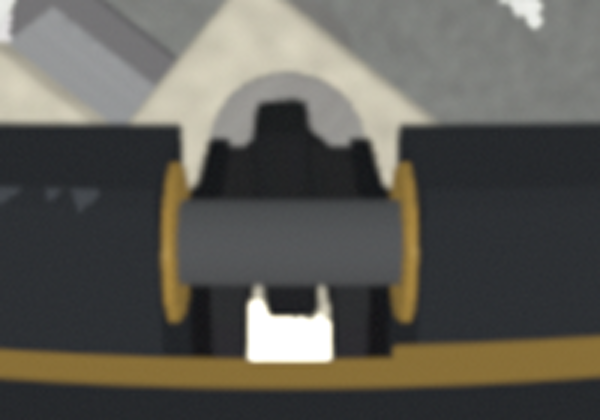

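Request:
{"fn": "move_arm", "kwargs": {
  "series": [
    [[0,0,0,0,0,0,0.3],[0,0,0,0,0,0,0.3],[0,0,0,0,0,0,0.3],[0,0,0,0,0,-10,0.3],[0,0,0,0,0,-10,0.3],[0,0,0,0,0,-10,0.3],[0,0,0,0,0,-10,0.3],[0,0,0,0,0,-10,0.3],[0,0,0,0,0,-10,0.3],[0,0,0,0,0,-10,0.3],[0,0,0,0,0,-10,0.3],[0,0,0,0,0,-10,0.3]]
  ]
}}

```text
time_s: 23.5
tcp_pos: [0.4705, -0.0029, 0.108]
ee_rot: [[-0.534, -0.846, -0.0], [-0.846, 0.534, -0.0], [0.0, 0.0, -1.0]]
wrist_force: [-0.5, 0.3, 0.0]
gripper_width: 0.648
```

Request:
{"fn": "move_arm", "kwargs": {
  "series": [
    [[0,0,0,0,0,-10,0.3],[0,0,0,0,0,-10,0.3],[0,0,0,0,0,-10,0.3],[0,0,0,0,0,-10,0.3],[0,0,0,0,0,-10,0.3],[0,0,0,0,0,-10,0.3],[0,0,0,0,0,-10,0.3],[0,0,0,0,0,-9,0.3],[0,0,0,0,0,-6,0.3],[0,0,0,0,0,0,0.3]]
  ]
}}

```text
time_s: 24.75
tcp_pos: [0.4705, -0.0029, 0.108]
ee_rot: [[0.791, -0.611, -0.0], [-0.611, -0.791, -0.0], [-0.0, 0.0, -1.0]]
wrist_force: [0.5, 0.6, -0.1]
gripper_width: 0.653
```

```bash
python3 -c "
from lk import *
go([.471,-.0027,.108],327.4)
look('w21',None,None,(200,150,440,330),3.3)
c=r.capture('scene');cv2.imwrite('pics/s21.png',cv2.resize(c['color'][100:250,250:420],None,fx=4,fy=4,interpolation=cv2.INTER_CUBIC))"
```

```text
t 24.85 tcp [ 0.4706 -0.0029  0.108 ] yaw -37.71 tilt [-0. -0. -1.] F [-0.7 -0.2  0.4] M [-0.15  0.01  0.01] w 56.3 j [ 19.5  14.3 -29.8  -0.  -45.9 122.8]
shift cm in tool [ 0.02 -0.04  0.  ] wz deg -5.11
```

View pics/w21.png

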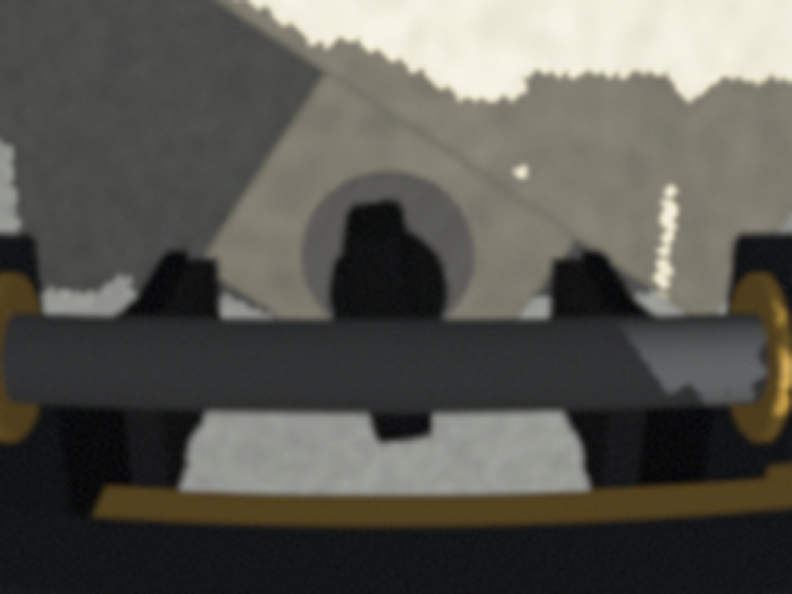

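View pics/s21.png

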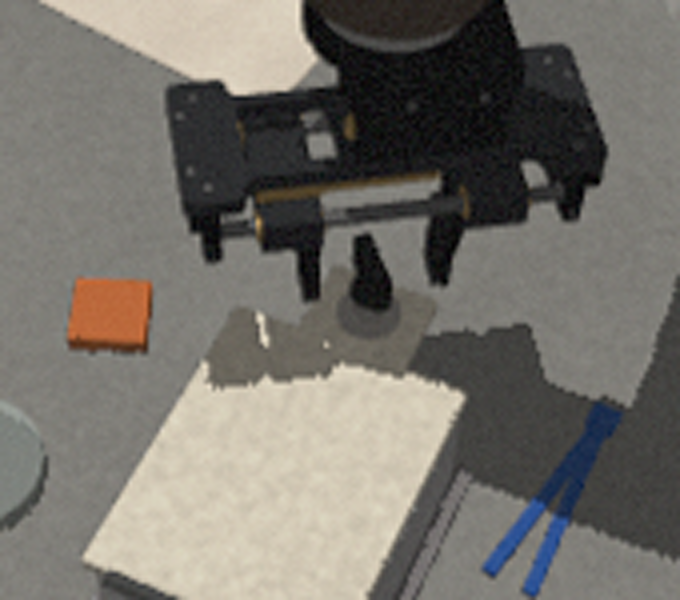

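Request:
{"fn": "move_arm", "kwargs": {
  "series": [
    [[0,0,0,0,0,0,-0.72],[0,0,0,0,0,0,-0.72],[0,0,0,0,0,0,-0.72],[0,0,0,0,0,0,-0.72],[0,0,0,0,0,7,-0.72],[0,0,0.1,0,0,8,-0.72],[0,0,0,0,0,8,-0.72],[0,0,0.1,0,0,8,-0.72],[0,0,0,0,0,8,-0.72],[0,0,0,0,0,8,-0.72],[0,0,0.1,0,0,8,-0.72],[0,0,0,0,0,8,-0.72]]
  ]
}}

```text
time_s: 26.45
tcp_pos: [0.4709, -0.0026, 0.1052]
ee_rot: [[-0.189, -0.982, 0.001], [-0.982, 0.189, 0.0], [-0.0, -0.001, -1.0]]
wrist_force: [-0.3, 0.8, 0.3]
gripper_width: 0.139
```

```bash
python3 st.py w22
```

```text
t 26.55 tcp [ 0.4709 -0.0027  0.1052] yaw -100.61 tilt [ 0.001  0.    -1.   ] F [0.5 0.3 0.6] M [ 0.06  0.09 -0.02] w 11.9 j [ 19.5  14.6 -30.   -0.  -45.4  59.9]
low col310-316 [21, 17, 15, 15, 13, 16, 17, 29, 55, 91, 124, 142, 146, 147, 146, 147, 149, 151, 154, 155, 154, 152, 148, 130]
top [87, 89, 88, 89, 89, 82, 64, 39, 20, 15, 12, 13, 14, 13, 14, 14, 15, 14, 15, 18, 16, 17, 19, 16, 18, 17, 19, 18, 19, 17]
```

View pics/w22.png

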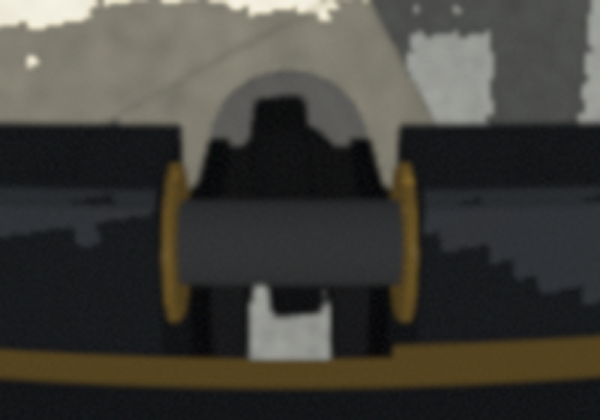

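Request:
{"fn": "move_arm", "kwargs": {
  "series": [
    [[0,0,0,0,0,8,-0.72],[0,0,0.1,0,0,8,-0.72],[0,0,0,0,0,8,-0.72],[0,0,0,0,0,8,-0.72],[0,0,0.1,0,0,8,-0.72],[0,0,0,0,0,8,-0.72],[0,0,0,0,0,8,-0.72],[0,0,0.1,0,0,8,-0.72],[0,0,0,0,0,8,-0.72],[0,0,0,0,0,8,-0.72],[0,0,0,0,0,8,-0.72],[0,0,0.1,0,0,8,-0.72]]
  ]
}}

```text
time_s: 28.1
tcp_pos: [0.4715, -0.0026, 0.1015]
ee_rot: [[-0.958, 0.288, 0.002], [0.288, 0.958, 0.0], [-0.002, 0.001, -1.0]]
wrist_force: [0.4, -0.1, 1.3]
gripper_width: 0.14
```

Request:
{"fn": "move_arm", "kwargs": {
  "series": [
    [[0,0,0,0,0,8,-0.72],[0,0,0,0,0,8,-0.72],[0,0,0,0,0,8,-0.72],[0,0,0,0,0,0,-0.72]]
  ]
}}

```text
time_s: 28.6
tcp_pos: [0.471, -0.0028, 0.1012]
ee_rot: [[-0.761, 0.648, 0.001], [0.648, 0.761, 0.0], [-0.001, 0.001, -1.0]]
wrist_force: [1.2, -0.3, 0.8]
gripper_width: 0.141
```

```bash
python3 st.py w23; python3 - <<'E'
from lk import *
ps=pose();c=r.capture('wrist')
for d in(.0114,.0135,.0156,.018):
    u=-ps[0][:,1]; o=np.array([.471,-.0028,0])
    q=[o+u*k+[0,0,.125-d+z] for k in(-.018,.018) for z in(.011,-.011)]
    print(d,wproj(c,ps,q).round(1)[:,1].tolist())
c=r.capture('scene');cv2.imwrite('pics/s23.png',cv2.resize(c['color'][100:250,250:420],None,fx=4,fy=4,interpolation=cv2.INTER_CUBIC))
E
```

```text
t 28.7 tcp [ 0.4709 -0.0028  0.1012] yaw 139.56 tilt [ 0.001  0.    -1.   ] F [1.3 0.3 0.1] M [ 0.   -0.31  0.03] w 11.8 j [ 19.5  14.9 -30.2   0.  -44.8 -59.9]
low col310-316 [40, 34, 34, 33, 35, 32, 32, 32, 31, 34, 59, 129, 228, 255, 255, 255, 255, 255, 255, 255, 255, 255, 255, 255]
top [196, 182, 161, 146, 146, 147, 147, 145, 133, 108, 65, 35, 29, 29, 29, 30, 31, 31, 32, 30, 34, 32, 33, 35, 34, 36, 35, 36, 36, 37]
0.0114 [294.5, 275.0, 229.5, 216.0]
0.0135 [292.4, 273.3, 228.0, 214.9]
0.0156 [290.4, 271.7, 226.6, 213.8]
0.018 [288.2, 269.9, 225.1, 212.6]
```

View pics/w23.png

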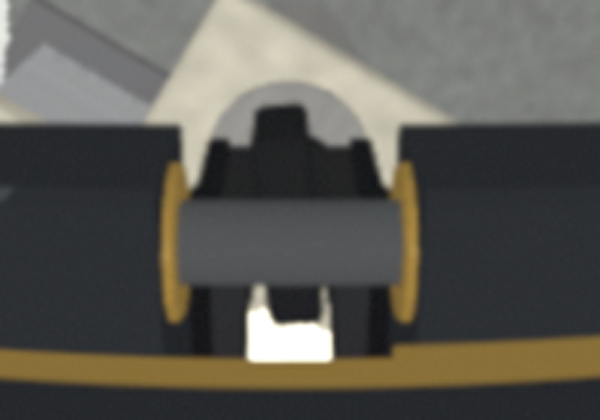

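View pics/s23.png

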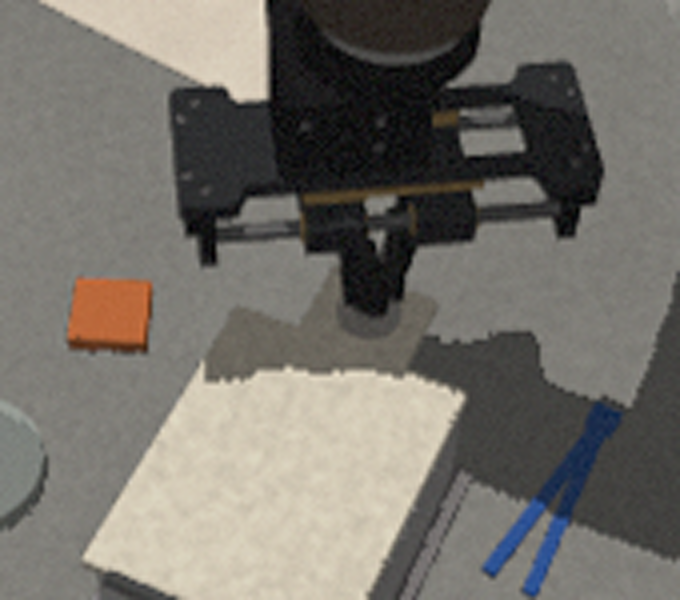

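Comparing with the earlier gripped view at the same yaw (edges at rows 291.7 and 218) predicts 286.7 and 215.3 now. I see 287 and about 215, so the depth is near 15.5 mm. Next I'll grip.

Request:
{"fn": "move_arm", "kwargs": {
  "series": [
    [[0,0,0,0,0,0,-1],[0,0,0,0,0,0,-1],[0,0,0,0,0,0,-1],[0,0,0,0,0,0,-1],[0,0,0,0,0,0,-1]]
  ]
}}

```text
time_s: 29.58
tcp_pos: [0.4708, -0.003, 0.1011]
ee_rot: [[-0.759, 0.651, 0.0], [0.651, 0.759, -0.0], [-0.0, -0.0, -1.0]]
wrist_force: [2.6, -2.5, -0.3]
gripper_width: 0.112
```

```bash
python3 st.py w24; python3 - <<'E'
from lk import *
c=r.capture('top');cv2.imwrite('pics/t24.png',cv2.resize(c['color'][100:280,210:460],None,fx=3,fy=3,interpolation=cv2.INTER_CUBIC))
go(None)
E
```

```text
t 29.68 tcp [ 0.4708 -0.0029  0.1011] yaw 139.38 tilt [ 0. -0. -1.] F [ 2.7 -3.2 -0.2] M [-1.   -0.86  0.01] w 9.8 j [ 19.5  14.9 -30.2   0.  -44.8 -60.1]
low col310-316 [41, 34, 33, 34, 34, 33, 34, 35, 33, 30, 41, 97, 195, 254, 255, 255, 255, 255, 255, 255, 255, 255, 255, 255]
top [198, 191, 168, 148, 145, 147, 149, 148, 144, 125, 84, 48, 30, 28, 30, 30, 30, 32, 29, 30, 31, 31, 34, 34, 35, 37, 36, 36, 35, 37]
t 29.88 tcp [ 0.4708 -0.0029  0.1011] yaw 139.38 tilt [ 0. -0. -1.] F [ 3.5 -3.8  0.1] M [-1.11 -0.84 -0.09] w 9.8 j [ 19.5  14.9 -30.2   0.  -44.8 -60.1]
```

View pics/w24.png

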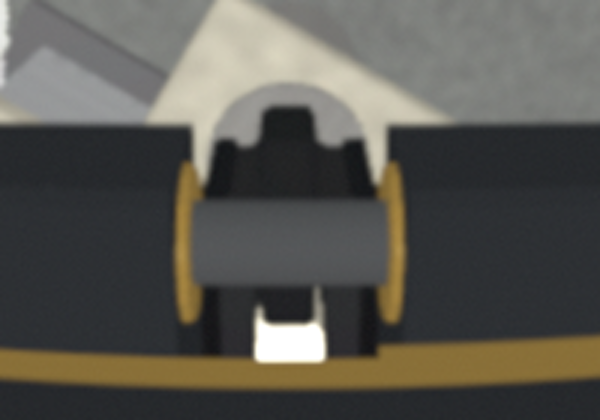

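View pics/t24.png

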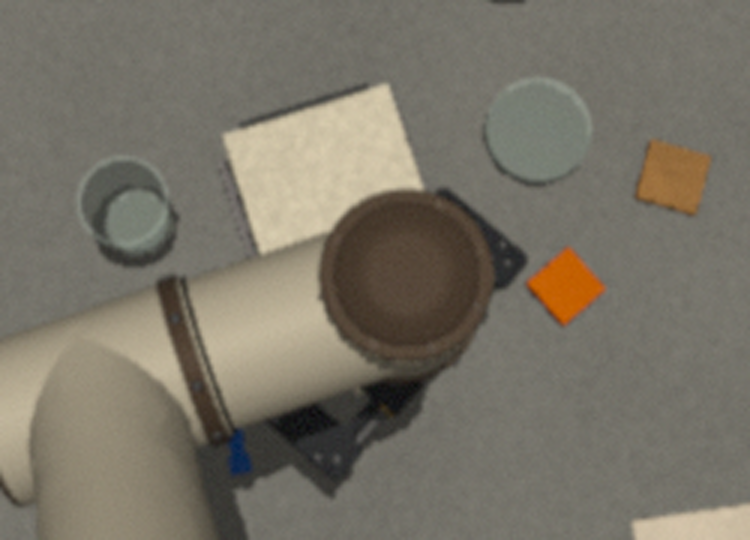

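Request:
{"fn": "move_arm", "kwargs": {
  "series": [
    [[-0.05,0,0,0,0,0,-1],[0,0,0,0,0,0,-1],[0,0,0,0,0,0,-1],[0,0,0,0,0,0,-1]]
  ]
}}

```text
time_s: 30.38
tcp_pos: [0.4709, -0.0031, 0.101]
ee_rot: [[-0.759, 0.651, -0.0], [0.651, 0.759, 0.0], [0.0, -0.0, -1.0]]
wrist_force: [1.7, -2.5, 0.6]
gripper_width: 0.111
```

```bash
python3 st.py w25
```

```text
t 30.48 tcp [ 0.4708 -0.0031  0.101 ] yaw 139.37 tilt [-0.  0. -1.] F [ 1.5 -2.4 -0.3] M [-0.47 -0.36  0.05] w 9.4 j [ 19.5  14.9 -30.2  -0.  -44.9 -60.1]
low col310-316 [40, 34, 35, 34, 34, 35, 34, 35, 34, 31, 35, 70, 163, 253, 255, 255, 255, 255, 255, 255, 255, 255, 255, 255]
top [199, 193, 173, 153, 147, 147, 148, 148, 144, 123, 85, 46, 30, 28, 30, 31, 29, 31, 30, 30, 30, 31, 32, 33, 36, 34, 36, 37, 37, 35]
```

```bash
python3 -c "
from station import r
print(r.finish_job()); s=r.sense(); print(s['time_s'],s['gripper_width'],s['wrist_force'])"
```

```text
the job is handed in; nothing more can be done
None
the job is handed in; nothing more can be done
```

I shut the lid and started the wing screw one turn past the thread drop. The job was handed in at about 30.5 s, well under the 72 s limit, with the fingers still gripping the wing. The hand-in gives no verdict, so the figures below are my own checks.

- **Lid:** I pushed it down until the fingers stopped at 80.3 mm above the bench with 17 N, which matches the shut height. Later pictures show it still level.
- **Backward turn:** I turned the screw about 190° anticlockwise with the fingers loosely around the wing. The wrist camera then showed the wing fall suddenly by about 7 mm, at a turn of roughly -0.55 rad.
- **Forward turn:** I turned it one full turn clockwise from the drop, letting go once partway to reset the wrist.
- **Final state:**

| Check | Estimate | Required |
|---|---|---|
| Turn | 5.7 rad | 4.2 to 8 rad |
| Depth | 15.3–15.6 mm | 13.9 to 17.3 mm |

- **Grip:** The fingers read 9.4–9.8 mm on the 10 mm wing, with only about 3 N of side load on the wrist. I could not read the grip force itself; the gripper is fixed at half of its 60 N maximum.
- **Other objects:** The last top view shows the beaker, dish and sample squares unmoved. The arm hid most of the tweezers there, but the scene view about a second earlier showed them undisturbed.

**Checks that disagreed:**
- My first grip was too low and stopped at 13 mm, apparently on the hub under the wing, so I raised the tool about 7 mm.
- One rough depth estimate, comparing views taken in opposite orientations, gave 16.7–17 mm, near the upper limit. I relied on the same-orientation comparison and the turn count instead, which agree with each other.

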